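# Hand over the covered tomato dish, ears turned to the sides

## Robot

A 6-joint arm with a two-finger parallel gripper is mounted at the origin on a cart in front of the work surface, level with it; the furniture and walls round the work are solid. World frame = base frame: x ahead of the robot, y to its left, z up, the work surface at z = 0. Lengths are in m, angles in degrees, forces in N, time in s.
With the tool pointing down it reaches from about 0.425 to 0.925 m from the base axis. Payload 12.5 kg.
Tool frame: the origin (TCP) lies on the centre line of the jaws, within the pads' length; the fingertips stand 14 mm ahead of it and the grasp point (between the pads) lies 5 mm behind it (robot.tcp_to_tips is the distance from the TCP to the fingertips, in m); z points along the fingers, y is the direction in which the jaws open and shut (so a half turn about z gives the same grasp; the last joint's range is limited). The gripper opens to 85 mm and grips with 20 to 120 N. Pads are 22 mm wide; open, the fingers measure 114 mm over their backs; the gripper's body (76 mm by 85 mm) begins 54 mm behind the grasp point. The pads swing forward as they close: fully open they stand 13 mm farther back than shut.
Start: joints at [59.897, 28.126, 89.318, -0, 62.55, -6.05], TCP at [0.255, 0.571, 0.245] pointing down, gripper open.
Joint ranges: [-177.58, 177.58], [-47.91, 125.51], [2.72, 160], [-65.01, 245.01], [3.68, 167.84], [-153.87, 153.87]. Speed limits (degrees/s): [127.2, 127.2, 159.86, 180, 180, 180].

## Interface

Orientations are given as a 3x3 rotation matrix whose columns are the frame's x, y, z axes.
In Python, from station import robot, eyes, ticket gives the robot as it stands.
- The arm moves only by the shell command python3 -m crank 'ROWS' [FORCE]. ROWS is a JSON object of lists of equal length, an entry for each row: "xyz": the shift along the tool's x, y, z in mm, a list of three; "delta_rot": the turn, a rotation vector about the tool's x, y, z in rad, a list of three; "fingers": the closure in counts, from 0 (fully open) to 255 (shut). In form: {"xyz": [[dx, dy, dz], ...], "delta_rot": [[rx, ry, rz], ...], "fingers": [fingers, ...]}. A call has exactly 10 rows; each row shifts and turns the pose as measured when the row begins, along the tool's axes as they then stand; what a row does not reach is not made up. A row lasts 1/8 s, in which the tool goes at most 62.5 mm and 10.7 degrees, less where a joint would pass 70% of its speed; a pose out of reach is approached as far as the arm can. A call is refused whole if a number of a shift passes 62.5 or a number of a turn 0.188, either way. A call with a gripper value outside its range is refused whole. The fingers move at their own pace and stop on an object; FORCE is the grip in N (left out, the last holds). Time passes only in rows, so rows that do not move let the fingers close, or fill a call up. It gives the time, the measured TCP pose, the force and the opening at its end, in the units of the state.
- robot.state(): the state, without advancing time (a new reading comes with each control period).
- eyes.capture(name): name is "scene" or "top"; returns the picture (420x560x3 uint8, blue, green, red); there is no depth.
- eyes.get_calibration(name): a dict with "vertical_fov" (degrees; the focal length in pixels is half the picture's height over the tangent of half this angle, whatever the lens; pixels are square), "cx", "cy" (the principal point, pixels), "extrinsics" (4x4, takes a point from world to camera coordinates). Camera axes: x right, y up, looking along -z (the intrinsics and any distortion apply to the point x, -y, -z); pixel columns grow to the right and rows downward; lengths in m; the calibration is good to about 2 mm. A picture is of the moment at which its call begins. get_calibration takes no time and is no camera call.
- ticket.close_job(): hands the job in, once; it reports no verdict.
The state is a dict: "clock": time; "qpos": joint angles; "dq": joint speeds; "joint_efforts": joint torques, N m; "eef_pos": TCP position; "ee_rot": TCP orientation; "ft_force": force on the tool from outside, world axes, zero at the start; "torque": the same for the moment, N m; "grip_width": finger opening in m.
Only numpy, scipy, OpenCV 4.12 (cv2) and the standard library are available. Lean on these libraries where they do the work, as an engineer would, in place of code of your own. Each camera call takes 0.05 s, during which the arm holds its last target. There are 200 camera calls.

## Task

The clear cover of the small white dish is only half pressed on: push it straight down until it is fully home, so that the dish can be carried by the wooden bar on the cover. Then lift the dish by that bar at least 10 cm straight up, clear of the things beside it, and only then turn it a quarter turn, either way, so that its two ears point left and right along the worktop for someone to take it; keep it level and turn it smoothly so that the ripe tomato inside stays in the middle, and do not disturb anything else. Finish while still holding the dish up like this, level and still: do not put it down or let go.

Things in the scene. Friction and masses are not known exactly. Their poses are not given: they have to be found in the camera images.
- keeper: round white stoneware dish on a foot, 168 mm across, rim 50 mm high, about 0.7 kg in all. Its floor is a shallow hollow, lowest in the middle, 11 mm above the underside. Two loop ears stick out along its own +x and -x, to 117 mm from the centre, 42 mm high. Origin: centre of the underside; z up. At first the ears point towards and away from the robot, within 17 degrees
- keeper_lid (a joint): height in m of the cover above fully home: 0 is home (flange on the dish's rim), at most 0.014; starts 6 to 11 mm up. The clear domed cover slides straight up and down in the dish on a green seal that grips with about 10 N and shows under the flange while the cover is up. The seal carries the dish's weight; the cover cannot turn in the dish
- keeper_handle (a point): middle of the wooden carrying bar on top of the cover: 92 mm long along the dish's own x (the line of the ears), 14 mm wide, 20 mm tall, on two steel posts 34 mm either side of the middle. With the cover home this point is 112 mm above the dish's underside; the crown of the dome is 24 mm below it
- tomato_mid (a point): centre of the loose red tomato inside the dish, 62 mm across; it starts in the middle of the dish, can roll, and has 12 mm or more of room above it under the dome
- worktop_edge (a point): fixed point on the front edge of the worktop; its x points away from the robot, its y along the edge to the left
- lemon: loose yellow lemon, 83 x 58 x 58 mm, on the worktop beside the dish; origin under its middle
- garlic: loose garlic bulb, 50 mm, on the worktop beside the dish; origin under its middle
- tin: loose food tin, 75 mm across, 58 mm tall, on the worktop behind and to the left of the dish; origin under its middle

How it is judged:
By the outcome, as a careful person would: the job done as asked, in the order asked, and still so for the second after the job is handed in, while the arm keeps its last pose, push and grip.
It also fails if it takes over 38 s, if anything falls off the work surface, if the arm or the gripper's body presses on something with over 40 N, if the wrist force passes 120 N, or if a joint passes its speed limit or range.

## Working session

There is one attempt and no reset: what is moved stays moved. The work goes in short steps, Python scripts to look and compute and a shell command to move; the robot and the scene stay as the last step left them, time stands still between calls to the robot, and variables do not carry over. Pictures are saved under pics/ and viewed, about 8 in all and at most 12, crops included, and the job is handed in when it is done.

```bash
mkdir -p pics; python3 - <<'E'
from station import robot, eyes
import cv2,numpy as np
for n in("scene","top"):
    cv2.imwrite(f"pics/{n}0.png",eyes.capture(n)); c=eyes.get_calibration(n); print(n,{k:(np.round(v,4).tolist()) if not isinstance(v,str) else v for k,v in c.items()})
s=robot.state();print(s['clock'],s['eef_pos'],np.round(s['ee_rot'],3),s['ft_force'],s['grip_width'],robot.tcp_to_tips)
E
ls
```

```text
scene {'vertical_fov': 45.5686, 'cx': 277.2035, 'cy': 205.4431, 'extrinsics': [[0.7412, -0.671, 0.0178, -0.2052], [0.4889, 0.5578, 0.6707, -0.4307], [-0.4599, -0.4884, 0.7416, -0.5952], [0.0, 0.0, 0.0, 1.0]]}
top {'vertical_fov': 44.2491, 'cx': 276.93, 'cy': 204.0755, 'extrinsics': [[-0.0333, -0.9994, 0.0022, 0.2425], [0.9768, -0.032, 0.212, -0.5072], [-0.2118, 0.0092, 0.9773, -0.9981], [0.0, 0.0, 0.0, 1.0]]}
0.1 [0.25462663 0.57060278 0.24480777] [[-0.913  0.408 -0.   ]
 [ 0.408  0.913 -0.001]
 [ 0.    -0.001 -1.   ]] [ 0.03920879 -0.31555528  0.06785031] 0.08555520954278038 0.014
pics
```

View pics/scene0.png

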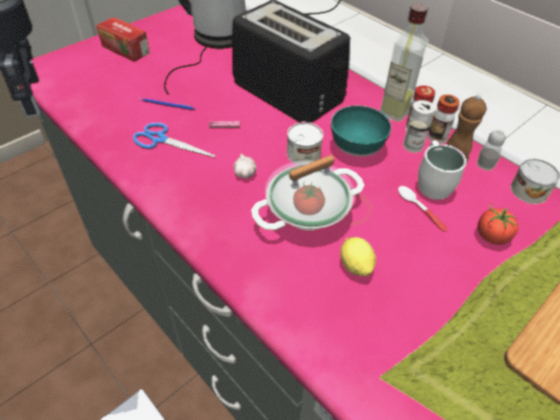

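View pics/top0.png

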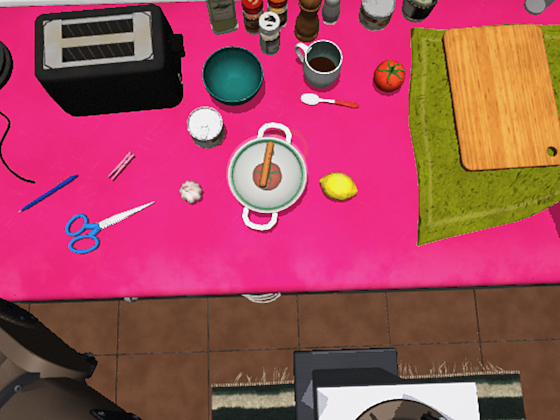

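Scene picture: dish at about (310,195) with the bar at (312,168). Top picture: dish at (268,173), bar from (270,142) to (263,187), ears at (274,130) and (260,218). The garlic is to the left, the lemon to the right and the tin behind left.

```bash
cat > h.py <<'E'
import cv2,numpy as np
from station import robot,eyes
def cal(n):
    c=eyes.get_calibration(n); E=np.array(c['extrinsics']); f=210/np.tan(np.radians(c['vertical_fov']/2)); return E[:3,:3],E[:3,3],f,c['cx'],c['cy']
def ray(n,u,v):
    R,t,f,cx,cy=cal(n); d=R.T@np.array([(u-cx)/f,-(v-cy)/f,-1]); return -R.T@t,d/np.linalg.norm(d)
def plane(n,u,v,z):
    o,d=ray(n,u,v); return o+d*(z-o[2])/d[2]
def tri(a,b):
    (o1,d1),(o2,d2)=ray("top",*a),ray("scene",*b)
    s=np.linalg.lstsq(np.c_[d1,-d2],o2-o1,rcond=None)[0]
    p,q=o1+s[0]*d1,o2+s[1]*d2; return (p+q)/2,np.linalg.norm(p-q)*1e3
def proj(n,p):
    R,t,f,cx,cy=cal(n); q=R@p+t; return cx+f*q[0]/-q[2],cy-f*q[1]/-q[2]
E
cat > bar.py <<'E'
from h import *
I={n:cv2.imread(f"pics/{n}0.png") for n in("scene","top")}
box={"top":(225,115,320,235),"scene":(245,145,370,235)}
out=[]
for n,(x0,y0,x1,y1) in box.items():
    h=cv2.cvtColor(I[n],cv2.COLOR_BGR2HSV)
    m=cv2.inRange(h,(6,120,60),(20,255,255)); k=np.zeros_like(m);k[y0:y1,x0:x1]=m[y0:y1,x0:x1]
    N,L,S,C=cv2.connectedComponentsWithStats(k); i=1+np.argmax(S[1:,4])
    pts=np.argwhere(L==i)[:,::-1].astype(np.float32); r=cv2.minAreaRect(pts); print(n,S[i],C[i],r)
    c=I[n][y0:y1,x0:x1].copy(); c[L[y0:y1,x0:x1]==i]=c[L[y0:y1,x0:x1]==i]//2+np.array([127,0,0],np.uint8)
    out+=[cv2.resize(np.hstack([I[n][y0:y1,x0:x1],c]),(0,0),fx=3,fy=3,interpolation=cv2.INTER_CUBIC)]
w=max(o.shape[1] for o in out); o=np.vstack([cv2.copyMakeBorder(o,0,0,0,w-o.shape[1],0) for o in out])
cv2.imwrite("pics/crop1.png",o[:, :800]);print(o.shape)
for n in I:
    h=cv2.cvtColor(I[n],cv2.COLOR_BGR2HSV); 
E
python3 bar.py
```

```text
top [259 141  15  46 320] [265.984375 164.55    ] ((265.84527587890625, 163.65847778320312), (7.924407005310059, 46.0721321105957), 10.619654655456543)
scene [291 156  43  23 329] [312.03951368 166.556231  ] ((311.81036376953125, 166.77586364746094), (8.356289863586426, 45.495357513427734), 68.19859313964844)
(630, 750, 3)
```

View pics/crop1.png

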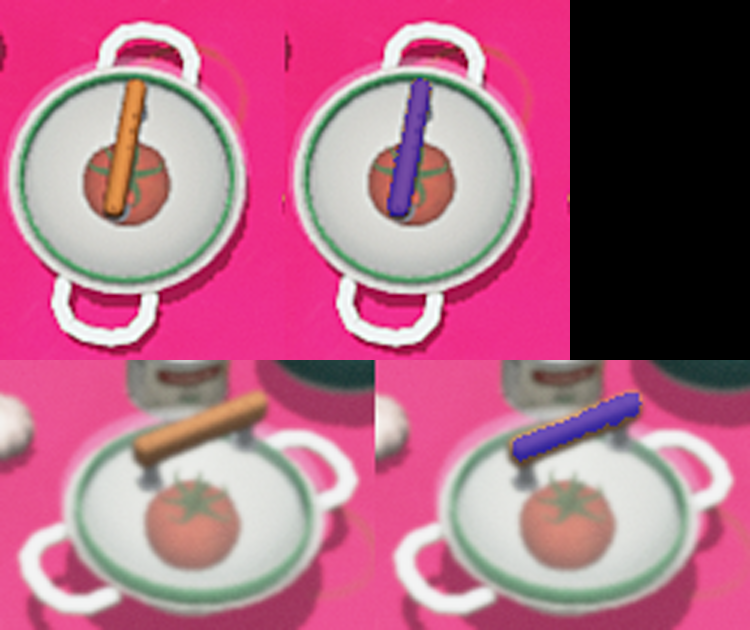

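Both masks cover the bar well. The ears are at about (275,127) and (260,226) in the top picture. Next I triangulate the bar and check it against the ears.

```bash
python3 - <<'E'
from h import *
T=cv2.imread("pics/top0.png");h=cv2.cvtColor(T,cv2.COLOR_BGR2HSV)
c,g=tri((265.98,164.2),(311.9,166.7)); print("bar mid",c.round(4),g)
def ends(r):
    b=cv2.boxPoints(r); b=b[np.argsort(b[:,1])]; return b[:2].mean(0),b[2:].mean(0)
te=ends(((265.85,163.66),(7.92,46.07),10.62))
se=ends(((311.81,166.78),(8.36,45.5),68.2))
for a,b in zip(te,se):
    p,g=tri(a,b);print("end",p.round(4),g)
A,B=[plane("top",*e,c[2]) for e in te]; print("bar yaw/len",np.degrees(np.arctan2(*(A-B)[1::-1])),np.linalg.norm(A-B),(A+B)/2)
# white dish silhouette: not pink
m=cv2.inRange(h,(0,0,120),(179,90,255)); N,L,S,C=cv2.connectedComponentsWithStats(m); i=L[195,245] or L[218,246]
print(S[i])
d=(L==i).astype(np.uint8); cn=max(cv2.findContours(d,0,1)[0],key=cv2.contourArea)[:,0]
P=np.array([plane("top",u,v,.04)[:2] for u,v in cn]); 
q,(w),a=cv2.minAreaRect(P.astype(np.float32)); print("dish rect",q,w,a)
f=P[P[:,0].argsort()];c0=np.array(q); r=np.linalg.norm(P-c0,axis=1)
for s in(1,-1):
    k=(r>.097)&(s*(P[:,0]-c0[0])>0); e=P[k].mean(0);print("ear",e, r[k].max())
    E=e if s>0 else E-e
print("ear yaw",np.degrees(np.arctan2(E[1],E[0])))
for n,p,z in(("lemon",(339,186),.03),("garlic",(191,191),.025),("tin",(205,124),.058)): print(n,plane("top",*p,z).round(3))
s=robot.state();print(s['eef_pos'],s['qpos'])
E
```

```text
bar mid [0.5803 0.2451 0.1187] 1.1113643478407083
end [0.627  0.2362 0.1173] 2.988616183124355
end [0.5367 0.2546 0.1184] 0.4340249907892062
bar yaw/len -11.86360485285213 0.09294609625916453 [0.58231898 0.24493431 0.11872075]
[ 228  122   79  109 4250]
dish rect (0.5814518332481384, 0.244794562458992) (0.16572189331054688, 0.21267008781433105) 44.9291877746582
ear [0.68722406 0.22093806] 0.1175263153481281
ear [0.47555791 0.26727832] 0.11752816256540974
ear yaw -12.348978686363171
lemon [0.555 0.094 0.03 ]
garlic [0.555 0.405 0.025]
tin [0.691 0.371 0.058]
[0.25462663 0.57060278 0.24480777] [ 5.98973849e+01  2.81604497e+01  8.93434813e+01  3.17741240e-04
  6.25500862e+01 -6.05040826e+00]
```

```bash
python3 - <<'E'
from h import *
h=cv2.cvtColor(cv2.imread("pics/top0.png"),cv2.COLOR_BGR2HSV)
m=cv2.inRange(h,(160,150,150),(179,255,255))
p=[(u,np.where(m[:330,u])[0].max()) for u in list(range(110,220,5))+list(range(300,520,5))]
P=np.array([plane("top",u,v,0)[:2] for u,v in p]); k=abs(P[:,0]-np.median(P[:,0]))<.03; P=P[k]
vx,vy,x,y=cv2.fitLine(P.astype(np.float32),cv2.DIST_HUBER,0,1e-3,1e-3).ravel(); print(k.sum(),p[::8],"edge yaw",np.degrees(np.arctan(vy/vx)) , x,y)
E
python3 -m crank '{"xyz":[[-20,-8,0],[-46,-17,0],[-46,-17,0],[-46,-17,0],[-46,-17,0],[-46,-17,0],[-46,-17,0],[-46,-17,0],[-46,-17,0],[-43,-20,0]],"delta_rot":[[0,0,0],[0,0,0],[0,0,0],[0,0,0],[0,0,0],[0,0,0],[0,0,0],[0,0,0],[0,0,-0.1],[0,0,-0.1]],"fingers":[60,60,60,60,60,60,60,60,60,60]}' 60
```

```text
66 [(110, np.int64(297)), (150, np.int64(295)), (190, np.int64(294)), (310, np.int64(290)), (350, np.int64(289)), (390, np.int64(287)), (430, np.int64(286)), (470, np.int64(285)), (510, np.int64(283))] edge yaw 89.97728 0.34269148 0.07497572
clock: 1.35
eef_pos: [0.5959, 0.2305, 0.2435]
ee_rot: [[-0.977, 0.211, -0.003], [0.211, 0.977, -0.004], [0.002, -0.005, -1.0]]
ft_force: [-0.7, 0.5, 0.0]
grip_width: 0.0654
```

```bash
python3 -m crank '{"xyz":[[8,5,10],[6,4,15],[3,2,15],[0,0,15],[0,0,10],[0,0,5],[0,0,0],[0,0,0],[0,0,0],[0,0,0]],"delta_rot":[[0,0,0],[0,0,0],[0,0,0],[0,0,0],[0,0,0],[0,0,0],[0,0,0],[0,0,0],[0,0,0],[0,0,0]],"fingers":[100,100,100,100,100,100,100,100,100,100]}' 60
python3 - <<'E'
from h import *
for n in("scene","top"): cv2.imwrite(f"pics/{n}1.png",eyes.capture(n))
s=robot.state();R=s['ee_rot'];print(s['eef_pos'],np.degrees(np.arctan2(R[1,1],R[0,1])),R.round(4).tolist())
print("to go, tool mm",(R.T@(np.array([.5815,.2448,.1205])-s['eef_pos'])*1e3).round(1))
a=cv2.imread("pics/scene1.png")[120:240,240:380];b=cv2.imread("pics/top1.png")[110:240,210:350]
cv2.imwrite("pics/c2.png",np.vstack([cv2.resize(i,(0,0),fx=2.4,fy=2.4) if 0 else cv2.resize(i,None,fx=2.3,fy=2.3) for i in(a,b)]))
E
```

```text
clock: 2.6
eef_pos: [0.581, 0.2425, 0.1688]
ee_rot: [[-0.977, 0.213, -0.003], [0.213, 0.977, -0.005], [0.002, -0.005, -1.0]]
ft_force: [0.1, -0.3, 1.2]
grip_width: 0.0517
[0.58099045 0.24245746 0.16875199] 77.68030083636707 [[-0.977, 0.2134, -0.0033], [0.2134, 0.977, -0.0047], [0.0023, -0.0053, -1.0]]
to go, tool mm [-0.1  2.7 48.2]
```

View pics/c2.png

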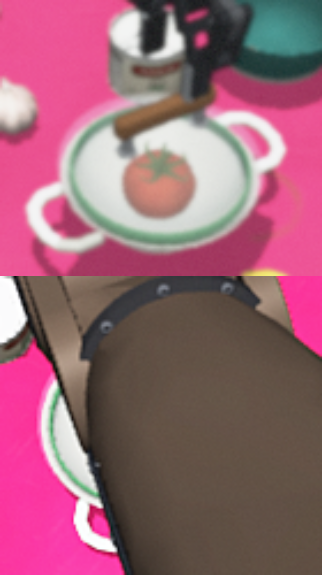

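Scene picture: the open fingers stand astride the bar, above it. The top view is blocked by the arm. I'll descend and straighten the small tilt.

```bash
python3 -m crank '{"xyz":[[0,2,5],[0,1,9],[0,0,9],[0,0,9],[0,0,8],[0,0,5],[0,0,3],[0,0,0],[0,0,0],[0,0,0]],"delta_rot":[[-0.005,-0.002,0],[0,0,0],[0,0,0],[0,0,0],[0,0,0],[0,0,0],[0,0,0],[0,0,0],[0,0,0],[0,0,0]],"fingers":[100,100,100,100,100,100,100,100,100,100]}' 60
python3 - <<'E'
from h import *
cv2.imwrite(f"pics/scene2.png",eyes.capture("scene"))
s=robot.state();R=s['ee_rot'];print(s['eef_pos'],np.degrees(np.arctan2(R[1,1],R[0,1])),R[:,2])
print("to go, tool mm",(R.T@(np.array([.5815,.2448,.1205])-s['eef_pos'])*1e3).round(1))
cv2.imwrite("pics/c3.png",cv2.resize(cv2.imread("pics/scene2.png")[120:240,240:380],None,fx=4,fy=4))
E
```

```text
clock: 3.95
eef_pos: [0.5816, 0.2455, 0.117]
ee_rot: [[-0.977, 0.213, -0.001], [0.213, 0.977, -0.0], [0.001, -0.0, -1.0]]
ft_force: [-0.3, -0.2, 0.2]
grip_width: 0.0516
[0.58159329 0.24551775 0.11704528] 77.67685635857768 [-4.62193197e-04 -2.20338878e-05 -9.99999893e-01]
to go, tool mm [-0.1 -0.7 -3.5]
```

View pics/c3.png

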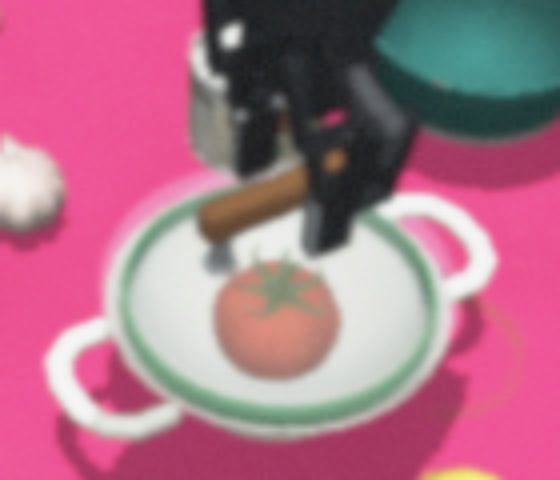

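The fingers straddle the bar near its middle, with clearance to the dome. Closing now.

```bash
python3 -m crank '{"xyz":[[0,-0.7,-2],[0,0,0],[0,0,0],[0,0,0],[0,0,0],[0,0,0],[0,0,0],[0,0,0],[0,0,0],[0,0,0]],"delta_rot":[[0,0,0],[0,0,0],[0,0,0],[0,0,0],[0,0,0],[0,0,0],[0,0,0],[0,0,0],[0,0,0],[0,0,0]],"fingers":[120,150,170,190,200,210,220,255,255,255]}' 60
```

```text
clock: 5.25
eef_pos: [0.5813, 0.2444, 0.1196]
ee_rot: [[-0.977, 0.213, -0.0], [0.213, 0.977, -0.0], [0.0, -0.0, -1.0]]
ft_force: [-1.5, -1.0, 0.1]
grip_width: 0.0127
```

```bash
python3 -m crank '{"xyz":[[0,0,1],[0,0,1],[0,0,1.5],[0,0,1.5],[0,0,1.5],[0,0,1.5],[0,0,1.5],[0,0,0],[0,0,0],[0,0,0]],"delta_rot":[[0,0,0],[0,0,0],[0,0,0],[0,0,0],[0,0,0],[0,0,0],[0,0,0],[0,0,0],[0,0,0],[0,0,0]],"fingers":[255,255,255,255,255,255,255,255,255,255]}' 80
```

```text
clock: 6.5
eef_pos: [0.5813, 0.2444, 0.1147]
ee_rot: [[-0.977, 0.213, 0.002], [0.213, 0.977, 0.0], [-0.002, 0.0, -1.0]]
ft_force: [-1.1, -1.0, 2.1]
grip_width: 0.0124
```

```bash
python3 -m crank '{"xyz":[[0,0,2],[0,0,2],[0,0,2],[0,0,2],[0,0,2],[0,0,2],[0,0,2],[0,0,2],[0,0,2],[0,0,2]],"delta_rot":[[0,0,0],[0,0,0],[0,0,0],[0,0,0],[0,0,0],[0,0,0],[0,0,0],[0,0,0],[0,0,0],[0,0,0]],"fingers":[255,255,255,255,255,255,255,255,255,255]}' 80
python3 - <<'E'
from h import *
cv2.imwrite(f"pics/scene3.png",eyes.capture("scene"))
cv2.imwrite("pics/c4.png",cv2.resize(cv2.imread("pics/scene3.png")[120:240,240:380],None,fx=4,fy=4))
E
```

```text
clock: 7.75
eef_pos: [0.5813, 0.2445, 0.1119]
ee_rot: [[-0.977, 0.212, 0.01], [0.212, 0.977, 0.002], [-0.01, 0.004, -1.0]]
ft_force: [-7.4, -3.8, 21.0]
grip_width: 0.0127
```

View pics/c4.png

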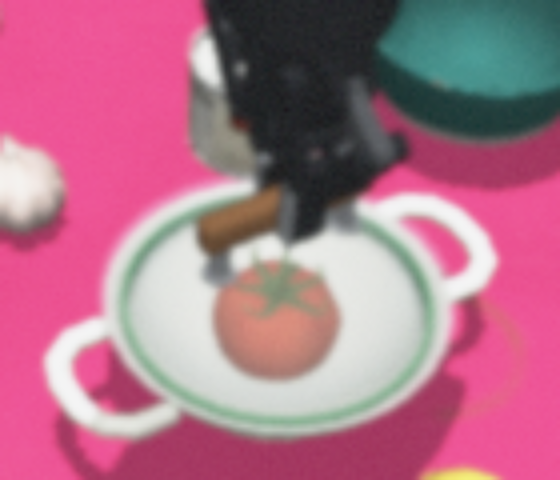

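The green band has gone from thick to a thin line, and the force is 21 N. I'll correct the slight pitch and push a bit more to confirm it has bottomed.

```bash
python3 -m crank '{"xyz":[[0,0,1],[0,0,2],[0,0,2],[0,0,2.5],[0,0,2.5],[0,0,3],[0,0,3],[0,0,3],[0,0,3],[0,0,3]],"delta_rot":[[0.004,0.009,0],[0,0.002,0],[0,0.001,0],[0,0.001,0],[0,0.001,0],[0,0.001,0],[0,0.001,0],[0,0.001,0],[0,0.001,0],[0,0.001,0]],"fingers":[255,255,255,255,255,255,255,255,255,255]}' 80
python3 - <<'E'
from h import *
s=robot.state();print(s['ft_force'],s['eef_pos'],s['ee_rot'][:,2],s['torque'])
a=eyes.capture("scene");cv2.imwrite(f"pics/scene4.png",a)
for n in(0,3,4):
    i=cv2.imread(f"pics/scene{n}.png");h=cv2.cvtColor(i[175:235,262:355],cv2.COLOR_BGR2HSV);print(n,(cv2.inRange(h,(45,50,40),(95,255,255))>0).sum())
E
```

```text
clock: 9.05
eef_pos: [0.5814, 0.2445, 0.1119]
ee_rot: [[-0.977, 0.211, 0.004], [0.211, 0.977, 0.005], [-0.003, 0.005, -1.0]]
ft_force: [-11.2, -6.1, 30.8]
grip_width: 0.0123
[-11.16577762  -6.06535709  30.78411922] [0.58144032 0.24445456 0.11191307] [ 0.00413174  0.00453559 -0.99998118] [-1.10520118  1.95897014 -0.08053995]
0 322
3 131
4 133
```

The height held at 0.1119 while the force rose from 21 to 31 N and the green area did not change, so the cover is home. Next, a gentle lift.

```bash
python3 -m crank '{"xyz":[[0,0,0],[0,0,0],[0,0,-1],[0,0,-2],[0,0,-3],[0,0,-4],[0,0,-4],[0,0,-4],[0,0,-3],[0,0,-2]],"delta_rot":[[0.005,0.003,0],[0,0,0],[0,0,0],[0,0,0],[0,0,0],[0,0,0],[0,0,0],[0,0,0],[0,0,0],[0,0,0]],"fingers":[255,255,255,255,255,255,255,255,255,255]}' 80
python3 - <<'E'
from h import *
s=robot.state();print(s['ft_force'],s['eef_pos'],s['ee_rot'][:,2],s['torque'])
cv2.imwrite(f"pics/scene5.png",eyes.capture("scene"))
cv2.imwrite("pics/c5.png",cv2.resize(cv2.imread("pics/scene5.png")[110:240,240:380],None,fx=4,fy=4))
E
```

```text
clock: 10.35
eef_pos: [0.5805, 0.2445, 0.1342]
ee_rot: [[-0.977, 0.211, -0.003], [0.211, 0.977, -0.0], [0.003, -0.001, -1.0]]
ft_force: [-0.1, -0.2, -7.0]
grip_width: 0.0125
[-0.06490261 -0.21482545 -7.0034251 ] [0.58045775 0.24448255 0.13416507] [-3.46216059e-03 -4.67122549e-04 -9.99993898e-01] [-0.00326464 -0.06239585  0.04177902]
```

View pics/c5.png

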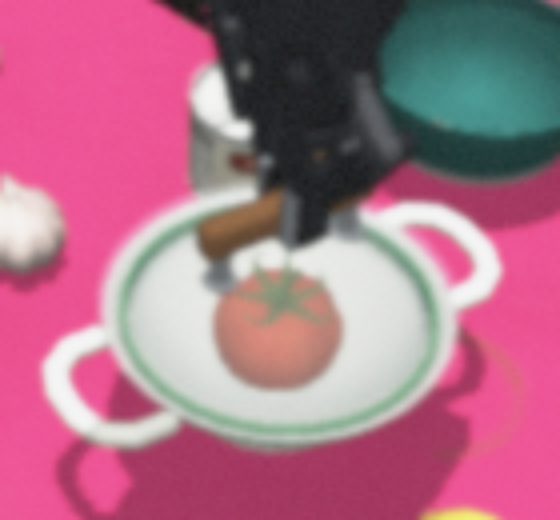

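The dish is up with the cover still home (7 N load, dish weight), and the tomato is in the middle. Continuing the lift.

```bash
python3 -m crank '{"xyz":[[0,0,-3],[0,0,-5],[0,0,-6],[0,0,-7],[0,0,-7],[0,0,-7],[0,0,-7],[0,0,-7],[0,0,-7],[0,0,-7]],"delta_rot":[[0,-0.001,0],[-0.001,-0.001,0],[-0.001,-0.001,0],[0,-0.001,0],[0,0,0],[0,0,0],[0,0,0],[0,0,0],[0,0,0],[0,0,0]],"fingers":[255,255,255,255,255,255,255,255,255,255]}' 80
python3 -m crank '{"xyz":[[0,0,-7],[0,0,-7],[0,0,-7],[0,0,-7],[0,0,-7],[0,0,-6],[0,0,-4],[0,0,-2],[0,0,0],[0,0,0]],"delta_rot":[[0,0,0],[0,0,0],[0,0,0],[0,0,0],[0,0,0],[0,0,0],[0,0,0],[0,0,0],[0,0,0],[0,0,0]],"fingers":[255,255,255,255,255,255,255,255,255,255]}' 80
```

```text
clock: 11.65
eef_pos: [0.5803, 0.2444, 0.2017]
ee_rot: [[-0.977, 0.211, 0.001], [0.211, 0.977, 0.001], [-0.001, 0.001, -1.0]]
ft_force: [-0.3, -0.4, -6.9]
grip_width: 0.0122
clock: 12.9
eef_pos: [0.5801, 0.2443, 0.2522]
ee_rot: [[-0.977, 0.211, 0.001], [0.211, 0.977, 0.001], [-0.001, 0.001, -1.0]]
ft_force: [-0.6, 0.6, -7.4]
grip_width: 0.0122
```

```bash
python3 -m crank '{"xyz":[[0,0,0],[0,0,0],[0,0,0],[0,0,0],[0,0,0],[0,0,0],[0,0,0],[0,0,0],[0,0,0],[0,0,0]],"delta_rot":[[0,0,0.004],[0,0,0.008],[0,0,0.013],[0,0,0.018],[0,0,0.023],[0,0,0.028],[0,0,0.033],[0,0,0.038],[0,0,0.04],[0,0,0.04]],"fingers":[255,255,255,255,255,255,255,255,255,255]}' 80
python3 -m crank '{"xyz":[[0,0,0],[0,0,0],[0,0,0],[0,0,0],[0,0,0],[0,0,0],[0,0,0],[0,0,0],[0,0,0],[0,0,0]],"delta_rot":[[0,0,0.04],[0,0,0.04],[0,0,0.04],[0,0,0.04],[0,0,0.04],[0,0,0.04],[0,0,0.04],[0,0,0.04],[0,0,0.04],[0,0,0.04]],"fingers":[255,255,255,255,255,255,255,255,255,255]}' 80
```

```text
clock: 14.15
eef_pos: [0.58, 0.2443, 0.2517]
ee_rot: [[-0.889, 0.457, 0.0], [0.457, 0.889, 0.0], [-0.0, 0.001, -1.0]]
ft_force: [0.5, 0.4, -6.1]
grip_width: 0.012
clock: 15.4
eef_pos: [0.58, 0.2442, 0.2518]
ee_rot: [[-0.62, 0.785, 0.0], [0.785, 0.62, 0.0], [0.0, 0.001, -1.0]]
ft_force: [-0.2, -0.2, -6.6]
grip_width: 0.0125
```

```bash
python3 -m crank '{"xyz":[[0,0,0],[0,0,0],[0,0,0],[0,0,0],[0,0,0],[0,0,0],[0,0,0],[0,0,0],[0,0,0],[0,0,0]],"delta_rot":[[0,0,0.04],[0,0,0.04],[0,0,0.04],[0,0,0.04],[0,0,0.04],[0,0,0.04],[0,0,0.04],[0,0,0.04],[0,0,0.038],[0,0,0.036]],"fingers":[255,255,255,255,255,255,255,255,255,255]}' 80
```

```text
clock: 16.65
eef_pos: [0.58, 0.2442, 0.2519]
ee_rot: [[-0.245, 0.969, 0.0], [0.969, 0.245, 0.0], [0.0, 0.001, -1.0]]
ft_force: [-0.7, -0.0, -6.9]
grip_width: 0.0122
```

```bash
python3 -m crank '{"xyz":[[0,0,0],[0,0,0],[0,0,0],[0,0,0],[0,0,0],[0,0,0],[0,0,0],[0,0,0],[0,0,0],[0,0,0]],"delta_rot":[[0,0,0.034],[0,0,0.032],[0,0,0.03],[0,0,0.028],[0,0,0.026],[0,0,0.024],[0,0,0.02],[0,0,0.016],[0,0,0.011],[0,0,0.006]],"fingers":[255,255,255,255,255,255,255,255,255,255]}' 80
python3 - <<'E'
from h import *
s=robot.state();R=s['ee_rot'];print(s['eef_pos'],R[:,2],np.degrees(np.arctan2(R[1,1],R[0,1])),s['ft_force'],s['torque'])
for n in("scene","top"): cv2.imwrite(f"pics/{n}6.png",eyes.capture(n))
cv2.imwrite("pics/c6.png",np.hstack([cv2.resize(cv2.imread("pics/scene6.png")[60:280,200:400],None,fx=2.2,fy=2.2),cv2.resize(cv2.imread("pics/top6.png")[60:280,200:350],None,fx=2.2,fy=2.2)]))
E
```

```text
clock: 17.9
eef_pos: [0.5799, 0.2442, 0.2519]
ee_rot: [[-0.004, 1.0, 0.0], [1.0, 0.004, 0.0], [0.0, 0.0, -1.0]]
ft_force: [0.7, -0.3, -6.8]
grip_width: 0.0127
[0.57993009 0.24424105 0.25186732] [ 3.85596853e-04  3.54267278e-04 -9.99999863e-01] 0.24396616640959584 [ 0.66202058 -0.34098345 -6.80985527] [-0.01074159  0.00181751 -0.0058388 ]
```

View pics/c6.png

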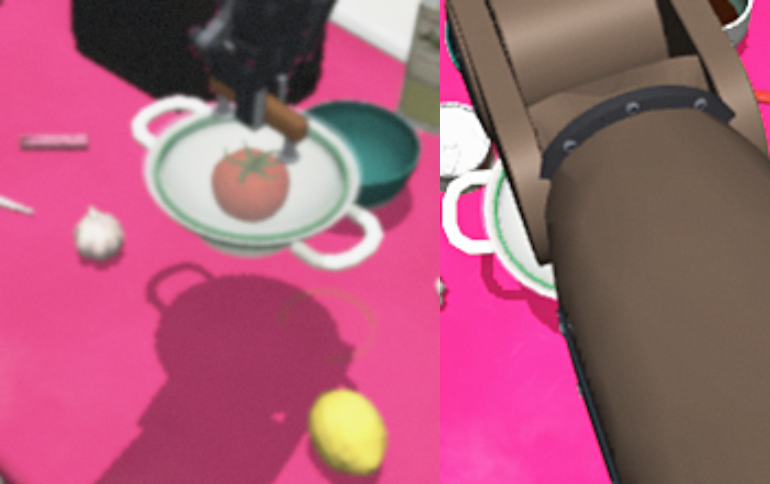

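The dish hangs with its ears left and right, the tomato is mid-dish, and the cover is home (thin green line). The lemon and garlic are where they were. I'll settle, then check ear yaw and level.

```bash
python3 -m crank '{"xyz":[[0,0,0],[0,0,0],[0,0,0],[0,0,0],[0,0,0],[0,0,0],[0,0,0],[0,0,0],[0,0,0],[0,0,0]],"delta_rot":[[0,0,0.002],[0,0,0],[0,0,0],[0,0,0],[0,0,0],[0,0,0],[0,0,0],[0,0,0],[0,0,0],[0,0,0]],"fingers":[255,255,255,255,255,255,255,255,255,255]}' 80
python3 - <<'E'
from h import *
a=eyes.capture("scene");cv2.imwrite("pics/scene7.png",a)
s=robot.state();R=s['ee_rot'];print(s['eef_pos'],R[:,2],np.degrees(np.arctan2(R[1,1],R[0,1])),s['ft_force'],np.abs(s['dq']).max())
h=cv2.cvtColor(a,cv2.COLOR_BGR2HSV)
m=cv2.inRange(h,(0,0,120),(179,95,255));m[:90]=0;m[190:]=0;m[:,:255]=0;m[:,380:]=0
N,L,S,C=cv2.connectedComponentsWithStats(m)
i=L[150,275] or 1+np.argmax(S[1:,4]);print(S[i])
# ear tips: white contour extremes along the projected ear line vs. prediction (pixels)
c=s['eef_pos'].copy();z=c[2]-.1119
o=np.array([c[0],c[1],z]); y,x=np.where(L==i); P=np.c_[x,y]
pr=[np.array(proj("scene",o+[0,sg*.117,.036])) for sg in(1,-1)]; d=(pr[1]-pr[0])/np.linalg.norm(pr[1]-pr[0])
t=P@d
for p,k in zip(pr,(t<t.min()+3,t>t.max()-3)): print("pred",p.round(1),"seen",P[k].mean(0).round(1))
# tomato blob
q=cv2.inRange(h,(0,90,60),(9,230,235));q[:125]=0;q[165:]=0;q[:,:290]=0;q[:,335:]=0
M=cv2.moments(q,True);print("tomato seen",M['m10']/M['m00'],M['m01']/M['m00'],"pred",proj("scene",o+[0,0,.042]))
# others: top/scene unchanged?
A=cv2.imread("pics/scene0.png")
for n,b,lo,hi in(("lemon",(335,230,385,285),(22,120,80),(35,255,255)),("garlic",(228,150,262,185),(0,0,110),(179,95,255))):
    for I in(A,a):
        g=cv2.inRange(cv2.cvtColor(I[b[1]:b[3],b[0]:b[2]],cv2.COLOR_BGR2HSV),lo,hi);M=cv2.moments(g,True);print(n,round(M['m10']/M['m00'],1),round(M['m01']/M['m00'],1))
E
```

```text
clock: 19.25
eef_pos: [0.5799, 0.2442, 0.2519]
ee_rot: [[-0.003, 1.0, 0.0], [1.0, 0.003, 0.0], [0.0, 0.0, -1.0]]
ft_force: [0.1, -0.3, -7.0]
grip_width: 0.0124
[0.57992414 0.24424669 0.25186295] [ 3.71071813e-04  3.93162269e-04 -9.99999854e-01] 0.14933503620797128 [ 0.33266379  0.8537975  -7.30344213] 0.07590036779317658
[ 260  103  114   80 5375]
pred [269.2 110.5] seen [263.1 112.6]
pred [366.9 179.1] seen [369.3 171.9]
tomato seen 313.554272517321 143.13856812933025 pred (np.float64(315.01188791184194), np.float64(139.79085257569358))
lemon 22.3 28.4
lemon 22.0 28.4
garlic 16.3 16.5
garlic 16.3 16.5
```

```bash
python3 - <<'E'
from h import *
def holes(f,seeds,z):
    h=cv2.cvtColor(cv2.imread(f),cv2.COLOR_BGR2HSV); m=255-cv2.inRange(h,(0,0,120),(179,95,255))
    N,L,S,C=cv2.connectedComponentsWithStats(m,connectivity=4); out=[]
    for u,v in seeds:
        i=L[v,u]; out.append(plane("scene",*C[i],z)); print(S[i][4],C[i].round(1),out[-1].round(4))
    d=out[0]-out[1]; print("yaw",np.degrees(np.arctan2(d[1],d[0])),"sep",np.linalg.norm(d),"mid",(out[0]+out[1])/2)
holes("pics/scene0.png",[(349,184),(268,212)],.037)
holes("pics/scene7.png",[(281,117),(353,169)],.037+.140)
E
```

```text
100 [350.1 180.6] [0.6737 0.2249 0.037 ]
216 [267.3 214.5] [0.4922 0.2661 0.037 ]
yaw -12.778445249020443 sep 0.1861679456280199 mid [0.58293854 0.24547064 0.037     ]
55234 [322.4 139.7] [0.5941 0.2401 0.177 ]
265 [352.7 167.7] [0.5815 0.1591 0.177 ]
yaw 81.09412507135887 sep 0.08189427362117062 mid [0.58779697 0.19960193 0.177     ]
```

```bash
python3 -c "
from station import robot,ticket
print(ticket.close_job())"
```

```text
the job is handed in; nothing more can be done
None
```

The cover is pressed home, and I handed the job in at about 19 s with the dish still held up by its bar, ears pointing left and right.

- **Cover home:** I gripped the bar and pushed straight down 7.7 mm. The height then stopped changing while the force rose from 21 to 31 N, and the green seal was down to a thin line.
- **Lift and turn:** I lifted the dish 140 mm straight up, then turned it slowly by 77.6°. The dish started about 12° off, so this is what brings the ears parallel to the worktop edge.
- **Last checks:**
  - The tool was vertical to 0.03° and its yaw was within 0.2° of target.
  - The load was a steady 7 N and the joints were at rest.
  - The tomato was within about 4 pixels of the expected centre.
  - The lemon and garlic were unmoved in the images. I did not measure the tin, but it stood clear in the pictures.
- **Checks that failed or disagreed:**
  - **Ear tips:** they were 6 to 8 pixels off my prediction. I put this down to the wide loops seen at an angle.
  - **Ear holes:** the left one could not be separated in the image, so that two-ear yaw was invalid. The right one alone agreed with left-right to about 1°.
  - **Level:** the tool pitched up to about 0.6° in the bar during the push, and I corrected it. I inferred the dish's level from the tool, to about 0.4°, and did not measure it directly.

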